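# Return the round-nosed setting block to its carton bay

## Task

Put the round-nosed marble setting block back in the stock carton: swing open the front flap of the bay whose card shows its outline, then slide the block along the table, nose first, into that bay until it is fully home against the back. Leave the other bay's flap, the pointed block and the two tubs as they are.

Things in the scene. Friction and masses are not known exactly. Their poses are not given: they have to be found in the camera images.
- block_round: Round-nosed marble block lying flat: 110 mm long, 84 wide, top 33 mm up, about 0.65 kg. Flat tail face, half-round nose of radius 42 mm centred 13 mm ahead of the origin. Origin: on the table under the middle of its length and width; x to the nose, z up. Marble begins 3 mm up; below is a felt pad 60 x 50 mm on which it slides. Too wide to grip: push it.
- nose_round (a point): Tip of the round block's nose, 55 mm ahead of its origin, 18 mm up.
- tail_round (a point): Middle of the round block's flat tail face, 55 mm behind its origin, 18 mm up.
- block_point: Pointed marble block, of the same sizes, felt and axes but with a 90-degree pointed nose instead of a round one. To be left alone.
- carton: Fixed cardboard stock carton, open on top, 211 mm wide (y), walls 55 mm high, 5 mm thick. Origin: at table level; x points into the bays, z up. Mouth at x = -60 mm, inner back of the bays at x = +52 mm. Two bays, each 98 mm wide, centred on y = +51.5 mm (left) and -51.5 mm (right), divider at y = 0; the table is their floor. A ledge 50 mm high behind them (x 52 to 115 mm) carries the cards.
- card_round: White card 56 x 90 mm on the ledge right behind one of the bays (which one varies), with a black silhouette of the round-nosed block: this is that block's bay. Origin: middle of its underside, at carton x = +83.5 mm, at the same carton y as the middle of its bay, 50 mm up; axes parallel to the carton's.
- card_point: The same sort of card with the silhouette of the pointed block, behind the other bay.
- flap_left (a joint): Front flap of the left bay (carton y > 0), rad: 0 = shut across the mouth; grows as it swings out, away from the bays, about an upright hinge at the carton's left front corner; 1.57 = straight out, stop at 2.3. Cardboard 98 mm long, 4 mm thick, 4 to 56 mm above the table. Stays where it is left; can be pushed out from inside the open-topped bay.
- flap_right (a joint): Front flap of the right bay (carton y < 0), the mirror image of the left one.
- flap_left_hinge (a point): On the left flap's hinge line, 30 mm up: carton x = -63 mm, y = +103.5 mm.
- flap_right_hinge (a point): On the right flap's hinge line, 30 mm up: carton x = -63 mm, y = -103.5 mm.
- flap_left_edge (a point): Free edge of the left flap, 100 mm from its hinge, 30 mm up.
- flap_right_edge (a point): Free edge of the right flap, 100 mm from its hinge, 30 mm up.
- tub_a: Clear round tub with dark stones, 80 mm across at the rim, 68 mm at the foot, 60 mm high. Origin: centre of its foot. An obstacle.
- tub_b: Clear round tub with white stones, same size. An obstacle.
Mind the look-alikes: they are no part of the job. What is shaped like the block_round but pink, purple or red is not meant.

How it is judged:
On the way:
1. the flap of the round block's bay has been swung open by at least 1.3 rad (((y of card_round in the frame of carton above 0 m and value of joint flap_left above 1.3 rad) or (y of card_round in the frame of carton below 0 m and value of joint flap_right above 1.3 rad))), for 0.1 s.
At the end, for the whole second after the job is handed in: The round-nosed block lies flat and at rest on the table inside the bay of its own card, nose first, its nose within 10 mm of the bay's back wall (tail flush with the carton's front within about 8 mm), within 16 mm of the bay's middle line and 0.2 rad of straight (x of nose_round in the frame of card_round between -0.0415 and -0.025 m and y of block_round in the frame of card_round between -0.016 and 0.016 m and angle between the x axis of block_round and the x axis of carton, either way round below 0.2 rad and angle between block_round's own z axis and vertical below 0.1 rad and height (world z) of block_round below 0.01 m and linear speed of block_round below 0.02 m/s); the robot touches nothing.
It fails at once if the pointed block or a tub is moved by more than 25 mm or tipped (distance of any of block_point, tub_a, tub_b from where it was at the start of the episode above 0.025 m or angle between any of block_point, tub_a, tub_b's own z axis and vertical above 0.4 rad).
It fails at once if the other bay's flap is swung by more than about 0.4 rad ((y of card_round in the frame of carton above 0 m and distance of flap_right_edge from where it was at the start of the episode above 0.04 m) or (y of card_round in the frame of carton below 0 m and distance of flap_left_edge from where it was at the start of the episode above 0.04 m)).
It fails at once if the round block is lifted or tipped instead of slid (height (world z) of block_round above 0.02 m or angle between block_round's own z axis and vertical above 0.35 rad).
It also fails if it takes over 72 s, if anything falls off the work surface, if the arm or the gripper's body presses on something with over 40 N, if the wrist force passes 120 N, or if a joint passes its speed limit or range.

## Robot

A 6-joint arm with a two-finger parallel gripper is mounted at the origin on the work surface. World frame = base frame: x ahead of the robot, y to its left, z up, the work surface at z = 0. Lengths are in m, angles in rad, forces in N, time in s.
With the tool pointing down it reaches from about 0.3 to 0.875 m from the base axis. Payload 6.4 kg.
Tool frame: the origin (TCP) lies midway between the tips of the shut fingers; the grasp point (between the pads) lies 19 mm behind it; z points along the fingers, y is the line along which they close (so a half turn about z gives the same grasp; the last joint's range is limited). The gripper opens to 85 mm and grips with 20 to 120 N. Pads are 22 mm wide; open, the fingers measure 114 mm over their backs; the gripper's body (76 mm by 85 mm) begins 54 mm behind the grasp point. The pads swing forward as they close: fully open they stand 13 mm farther back than shut.
Start: joints at [-1.412, 0.181, 1.607, -0, 1.354, -0.206], TCP at [0.205, -0.537, 0.231] pointing down, gripper open.
Joint ranges: [-2.99, 2.99], [-0.89, 2.07], [0.3, 2.58], [-1.14, 4.28], [0, 2.63], [-3.12, 3.12]. Speed limits (rad/s): [2.57, 2.57, 3.01, 3.14, 3.14, 3.14].

## Interface

Orientations are given as a unit quaternion [w, x, y, z].
In Python, from bench import * gives the robot as it stands.
- The arm moves only by the tool play_rows, never from a script. Its argument "plan" is a list of rows, each a list of 3 entries, a list of its own where there are three numbers: the finger opening in mm, from 0 to 85.4, then the shift along the tool's x, y, z normalised to -1 to 1, where 1 is 40 cm, then the turn about the tool's z normalised to -1 to 1, where 1 is pi rad. A call has 1 to 10 rows; each row is the pose to reach, as a shift and turn from the pose commanded when the call began, along the tool's axes at that moment, turning the shorter way round; what a row does not reach only later rows make up. A row lasts 1/10 s, in which the tool goes at most 50 mm and 8.59 degrees, less where a joint would pass 70% of its speed; a pose out of reach is approached as far as the arm can. A call with a number of a shift or a turn outside -1 to 1 is refused whole. A call with a gripper value outside its range is refused whole. The fingers move at their own pace and stop on an object; the grip force is fixed at half the most. Time passes only in rows, so rows that repeat a pose let the fingers close. It gives the time, the measured TCP pose, the force, the opening and the grip force at its end, in the units of the state.
- get_obs(): the state, without advancing time (a new reading comes with each control period).
- camera(name): name is "scene" or "side" or "wrist"; returns a dict with "image" (480x640x3 uint8, red, green, blue), "range_z" (480x640 float32, m along the optical axis (not along the pixel's ray), 0 where there is no reading), "intrinsics" (3x3 intrinsics, pixels), "rvec" (rotation vector, rad) and "tvec" (3), from world to camera coordinates, as OpenCV has them; the wrist camera has in their place "T_tool_cam" (4x4, takes a point from camera to tool coordinates, whose origin is the TCP and whose axes are the flange's). Camera axes: x right, y down, z forward; pixel columns grow to the right and rows downward; lengths in m; the calibration is good to about 2 mm. The wrist camera is an equidistant fisheye: a pixel r from the principal point sees the ray r / f radians off the axis. A picture is of the moment at which its call begins: read the wrist's pose just before it.
- hand_in(): hands the job in; it is judged then, once.
Trained networks look in a picture, given as the dict that the camera call returned (one of the last four; its "shot" number tells which), for a name from the list of things; names that differ only in an ending like _2 or _b are one class to them, and where a whole thing is asked for, a point or a joint stands for the part that bears it (a point fixed in the world has none). Each returns a list of dicts, best first, with "conf" (0 to 1); they miss things now and then, are a little off and sometimes report something else, mostly with a low value. They report only what shows in the picture. A call takes as long as a camera call. They do not tell look-alikes from the thing itself.
- search_frame(picture, label): "rect" ([centre column, centre row, width, height] in pixels, round what is visible of it).
- masks_of(picture, label): "mask" (480x640 bool, what is visible of it) and "rect" ([centre column, centre row, width, height] in pixels, round what is visible of it).
The state is a dict: "time_s": time; "q": joint angles; "dq": joint speeds; "joint_efforts": joint torques, N m; "eef_pos": TCP position; "eef_rot": TCP orientation; "wrist_force": force on the tool from outside, world axes, zero at the start; "torque": the same for the moment, N m; "opening": opening from 0.0 (shut) to 1.0 (fully open); "grasp_force": force on a finger pad.
Only numpy, scipy, OpenCV 4.12 (cv2) and the standard library are available. Lean on these libraries where they do the work, as an engineer would, in place of code of your own. Each camera call takes 0.05 s, during which the arm holds its last target. There are 200 camera calls.

## Working session

There is one attempt and no reset: what is moved stays moved. The work goes in short steps, Python scripts to look and compute and a tool call to move; the robot and the scene stay as the last step left them, time stands still between calls to the robot, and variables do not carry over. Pictures are saved under pics/ and viewed, at most 10 in all, crops included, and the job is handed in when it is done.

Besides the shell and the picture viewer there is one more tool, called after "Emit:" in YAML: its name, and indented under it one key for each argument. play_rows: Moves the arm, as the interface text tells. Its arguments: {"type":"object","properties":{"plan":{"type":"array","items":{"type":"array"}}},"required":["plan"]}

```bash
mkdir -p pics; ls; cat > h.py <<'E'
from bench import *
import numpy as np, cv2
def cam(n):
    c=camera(n); return c
def save(c,f): cv2.imwrite('pics/'+f,cv2.cvtColor(c['image'],cv2.COLOR_RGB2BGR))
def world(c,u,v,z=None):
    K=c['intrinsics'];R=cv2.Rodrigues(np.array(c['rvec'],float))[0];t=np.array(c['tvec'],float).ravel()
    u=np.atleast_1d(u).astype(float);v=np.atleast_1d(v).astype(float)
    d=np.stack([(u-K[0][2])/K[0][0],(v-K[1][2])/K[1][1],np.ones_like(u)],1)
    o=-R.T@t; D=d@R
    if z is None:
        s=c['range_z'][v.astype(int),u.astype(int)]
    else: s=(z-o[2])/D[:,2]
    return o+D*s[:,None]
E
python3 - <<'E'
from h import *
o=get_obs();print({k:np.round(o[k],3).tolist() for k in o})
for n in('scene','side'):
    c=cam(n);save(c,n+'1.png');np.save(n+'.npy',c,allow_pickle=True)
    print(n,np.round(-cv2.Rodrigues(np.array(c['rvec'],float))[0].T@np.array(c['tvec']).ravel(),3))
    for l in['block_round','block_point','carton','card_round','card_point','flap_left','flap_right','tub_a','tub_b']:
        print(l,[(round(d['conf'],2),np.round(d['rect']).tolist()) for d in search_frame(c,l)])
E
```

```text
pics
{'time_s': 0.0, 'q': [-1.412, 0.182, 1.608, 0.0, 1.354, -0.206], 'dq': [-0.0, -0.0, 0.001, -0.001, -0.0, -0.001], 'joint_efforts': [-0.001, -44.487, -35.134, -0.0, 0.009, 0.0], 'eef_pos': [0.205, -0.537, 0.23], 'eef_rot': [-0.001, 0.983, 0.181, 0.0], 'wrist_force': [-0.312, -0.218, 0.25], 'torque': [-0.029, -0.019, -0.042], 'grasp_force': 0.0, 'opening': 0.997}
scene [1.141 0.532 0.997]
block_round [(0.94, [190.0, 224.0, 44.0, 30.0]), (0.86, [226.0, 168.0, 31.0, 33.0]), (0.64, [288.0, 181.0, 35.0, 33.0]), (0.62, [252.0, 207.0, 39.0, 36.0]), (0.62, [388.0, 322.0, 12.0, 33.0])]
block_point [(0.87, [224.0, 241.0, 41.0, 37.0])]
carton [(0.88, [432.0, 333.0, 110.0, 116.0])]
card_round [(0.69, [467.0, 324.0, 40.0, 38.0]), (0.35, [434.0, 333.0, 111.0, 115.0])]
card_point [(0.58, [449.0, 354.0, 44.0, 40.0])]
flap_left [(0.55, [411.0, 295.0, 28.0, 37.0])]
flap_right [(0.58, [388.0, 322.0, 14.0, 31.0]), (0.15, [435.0, 332.0, 111.0, 114.0])]
tub_a [(0.97, [330.0, 223.0, 33.0, 30.0]), (0.83, [262.0, 280.0, 31.0, 39.0])]
tub_b [(0.97, [330.0, 223.0, 33.0, 30.0]), (0.83, [262.0, 280.0, 31.0, 39.0])]
side [-0.049  0.669  0.779]
block_round [(0.94, [364.0, 175.0, 28.0, 29.0]), (0.69, [379.0, 210.0, 26.0, 29.0]), (0.58, [426.0, 240.0, 41.0, 18.0])]
block_point [(0.94, [339.0, 196.0, 37.0, 27.0]), (0.45, [143.0, 336.0, 51.0, 37.0]), (0.41, [182.0, 341.0, 143.0, 125.0])]
carton [(0.84, [183.0, 343.0, 137.0, 124.0])]
card_round [(0.95, [176.0, 361.0, 52.0, 47.0]), (0.29, [378.0, 209.0, 24.0, 29.0])]
card_point [(0.85, [145.0, 334.0, 52.0, 40.0])]
flap_left [(0.68, [234.0, 316.0, 30.0, 28.0])]
flap_right [(0.85, [204.0, 293.0, 33.0, 28.0])]
tub_a [(0.98, [356.0, 261.0, 32.0, 44.0]), (0.67, [280.0, 215.0, 30.0, 38.0])]
tub_b [(0.98, [356.0, 261.0, 32.0, 44.0]), (0.67, [280.0, 215.0, 30.0, 38.0])]
```

```bash
python3 - <<'E'
import cv2
a=cv2.imread('pics/scene1.png')[130:430,140:540];cv2.imwrite('pics/a.png',cv2.resize(a,(800,600),interpolation=cv2.INTER_CUBIC))
a=cv2.imread('pics/side1.png')[130:430,90:490];cv2.imwrite('pics/b.png',cv2.resize(a,(800,600),interpolation=cv2.INTER_CUBIC))
E
```

```text
(no output)
```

View pics/a.png

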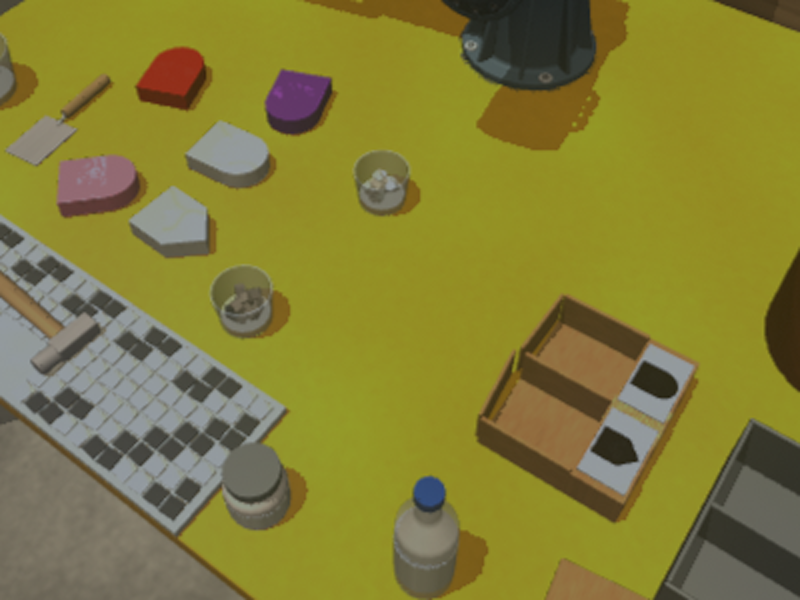

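View pics/b.png

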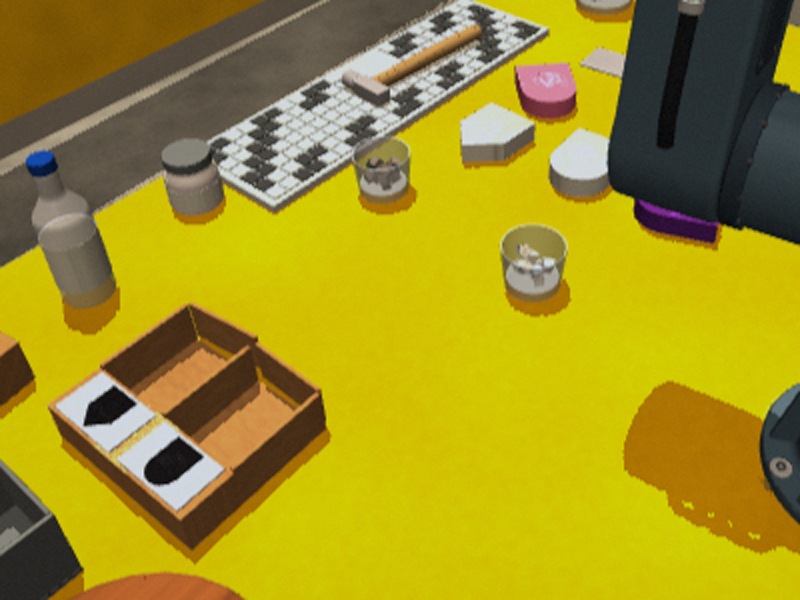

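Candidates in the scene picture: white round (252,207), which is the one wanted. The others are red (226,168), purple (288,181) and pink (190,224) look-alikes, and the white pointed block (224,241). The round card at (467,324) belongs to the bay nearer the robot base.

```bash
cat > fit.py <<'E'
from h import *
from scipy.optimize import minimize
from scipy.spatial import cKDTree
def cloud(c):
    v,u=np.mgrid[0:480,0:640];P=world(c,u.ravel(),v.ravel());P[c['range_z'].ravel()<=0]=np.nan
    return P.reshape(480,640,3)
def meas(c,label,uv):
    ds=masks_of(c,label);ds=[d for d in ds if np.hypot(d['rect'][0]-uv[0],d['rect'][1]-uv[1])<15]
    if not ds: return None
    return ds[0]['mask']
def outline(kind):
    if kind=='round':
        a=np.linspace(-np.pi/2,np.pi/2,25);n=np.c_[.013+.042*np.cos(a),.042*np.sin(a)]
    else: n=np.array([[.013,-.042],[.055,0],[.013,.042]])
    return np.vstack([[-.055,-.042],n,[-.055,.042]])
def fitblock(masks,kind,x0):
    # silhouette fit (IoU) of the prism 3..33 mm in each view
    O=outline(kind)
    def cost(p):
        s=0
        R=np.array([[np.cos(p[2]),-np.sin(p[2])],[np.sin(p[2]),np.cos(p[2])]]);xy=O@R.T+p[:2]
        P=np.vstack([np.c_[xy,0*xy[:,0]+.003],np.c_[xy,0*xy[:,0]+.033]])
        for c,m in masks:
            q=cv2.projectPoints(P,np.array(c['rvec'],float),np.array(c['tvec'],float),np.array(c['intrinsics'],float),None)[0].reshape(-1,2)
            h=cv2.convexHull(np.round(((q+.5)*16*4)).astype(np.int32))
            x,y,w,hh=cv2.boundingRect(m.astype(np.uint8));x-=15;y-=15;w+=30;hh+=30
            im=np.zeros((hh*4,w*4),np.uint8);cv2.fillConvexPoly(im,(h-np.array([x*64,y*64])).astype(np.int32),1,shift=4)
            M=np.repeat(np.repeat(m[y:y+hh,x:x+w],4,0),4,1)
            s+=1-(im.astype(bool)&M).sum()/max(1,(im.astype(bool)|M).sum())
        return s
    best=None
    for a in np.arange(-np.pi,np.pi,np.pi/6):
        r=minimize(cost,[*x0,a],method='Nelder-Mead',options=dict(initial_simplex=[[*x0,a],[x0[0]+.015,x0[1],a],[x0[0],x0[1]+.015,a],[*x0,a+.3]],xatol=1e-4,fatol=1e-4))
        if best is None or r.fun<best.fun: best=r
    return best.x,best.fun
E
python3 - <<'E'
from fit import *
cs={n:cam(n) for n in('scene','side')}
for l,k,uvs in(('block_round','round',{'scene':(252,207),'side':(379,210)}),('block_point','point',{'scene':(224,241),'side':(339,196)})):
    ms=[]
    for n in cs:
        m=meas(cs[n],l,uvs[n])
        if m is None: print('none',n);continue
        P=cloud(cs[n])[m];P=P[np.isfinite(P[:,0])];print(l,n,m.sum(),np.round(np.nanmedian(P,0),3),np.round(np.percentile(P[:,2],[5,50,95]),3))
        ms.append((cs[n],m))
    x0=np.nanmedian(cloud(ms[0][0])[ms[0][1]],0)[:2]
    print('scene',fitblock(ms[:1],k,x0)); 
    if l=='block_point': print('both',fitblock(ms,k,x0))
for n,d in(('scene',((330,223),(262,280))),('side',((356,261),(280,215)))):
    for uv in d:
        m=meas(cs[n],'tub_a',uv);P=cloud(cs[n])[m];P=P[(P[:,2]>.005)];print('tub',n,uv,np.round((P.min(0)+P.max(0))/2,3),np.round(P.max(0)-P.min(0),3))
# carton: both bays' cards and rim points
for n in cs:
    P=cloud(cs[n])
    for l in('card_round','card_point'):
        m=masks_of(cs[n],l)[0]['mask'];Q=P[m];print(l,n,np.round(np.median(Q,0),3),m.sum(),cv2.minAreaRect(Q[:,:2].astype(np.float32)*1000))
    m=masks_of(cs[n],'carton')[0]['mask'];Q=P[m];Q=Q[(Q[:,2]>.045)&(Q[:,2]<.062)]
    print('carton',n,len(Q),cv2.minAreaRect(Q[:,:2].astype(np.float32)*1000), np.round(np.percentile(Q[:,2],[10,50,95]),3))
E
```

```text
block_round scene 973 [ 0.503 -0.214  0.032] [0.008 0.032 0.036]
block_round side 867 [ 0.491 -0.195  0.033] [0.004 0.033 0.036]
scene (array([ 0.49180385, -0.21819538,  1.67143601]), np.float64(0.040971920907456716))
block_point scene 1003 [ 0.647 -0.188  0.032] [0.008 0.032 0.036]
block_point side 826 [ 0.627 -0.184  0.033] [0.008 0.033 0.036]
scene (array([ 0.63768581, -0.18652327,  1.52556978]), np.float64(0.04433792690233673))
both (array([ 0.63973517, -0.18551482,  1.51813948]), np.float64(0.12406659369055895))
tub scene (330, 223) [0.42  0.002 0.035] [0.081 0.078 0.059]
tub scene (262, 280) [ 0.688 -0.021  0.035] [0.079 0.079 0.06 ]
tub side (356, 261) [0.419 0.002 0.035] [0.078 0.081 0.059]
tub side (280, 215) [ 0.709 -0.043  0.034] [0.121 0.129 0.058]
card_round scene [nan nan nan] 812 ((504.1460876464844, 453.4468994140625), (94.1954116821289, 55.56190872192383), 2.2433371543884277)
card_point scene [nan nan nan] 1003 ((607.87451171875, 457.6113586425781), (94.41350555419922, 57.54569625854492), 0.6427564024925232)
carton scene 1476 ((557.5729370117188, 392.72943115234375), (215.16139221191406, 188.9591827392578), 1.7764743566513062) [0.047 0.051 0.057]
card_round side [nan nan nan] 1241 ((506.0938415527344, 458.0419616699219), (96.28071594238281, 58.78371047973633), 4.370167255401611)
card_point side [nan nan nan] 1014 ((606.017333984375, 459.5540466308594), (91.60853576660156, 56.34035873413086), 2.5062131881713867)
carton side 1926 ((558.4873046875, 394.55096435546875), (215.75408935546875, 191.5120391845703), 1.4655869007110596) [0.047 0.051 0.057]
```

```bash
python3 - <<'E'
from fit import *
from scipy.optimize import least_squares
cs={n:cam(n) for n in('scene','side')}
A=[]
for n in cs:
    P=cloud(cs[n]);d=P.reshape(-1,3)
    Q=d[(abs(d[:,0]-.56)<.16)&(abs(d[:,1]-.38)<.13)&(d[:,2]>.0535)&(d[:,2]<.06)];print(n,len(Q))
    def res(p,Q=None):
        c,s=np.cos(p[2]),np.sin(p[2]);D=Q[:,:2]-p[:2];x=c*D[:,0]+s*D[:,1];y=-s*D[:,0]+c*D[:,1]
        seg=[((-60,115),103),((-60,115),-103),((-60,52),0)]
        ds=[np.hypot(np.maximum(0,np.maximum(a/1e3-x,x-b/1e3)),np.maximum(0,abs(y-y0/1e3)-.0025)) for (a,b),y0 in seg]
        ds.append(np.hypot(np.maximum(0,abs(x+.063)-.002),np.maximum(0,abs(y)-.1035)))
        return np.min(ds,0)
    r=least_squares(res,[.558,.372,1.60],kwargs=dict(Q=Q),loss='soft_l1',f_scale=.003,diff_step=1e-4);print(n,np.round(r.x,4),np.median(res(r.x,Q)))
    A.append(Q)
Q=np.vstack(A);r=least_squares(res,[.558,.372,1.60],kwargs=dict(Q=Q),loss='soft_l1',f_scale=.003,diff_step=1e-4);print('all',np.round(r.x,4))
p=r.x;c,s=np.cos(p[2]),np.sin(p[2]);D=Q[:,:2]-p[:2];x=c*D[:,0]+s*D[:,1];y=-s*D[:,0]+c*D[:,1]
im=np.full((300,300,3),255,np.uint8)
for a,b in zip(x,y): cv2.circle(im,(int(150-b*1000),int(150-a*1000)),1,(0,0,255),-1)
for X,Y in((-60,103),(115,103),(-60,0),(52,0),(-60,-103),(115,-103)): cv2.circle(im,(150-Y,150-X),3,(0,0,0),1)
a=cv2.cvtColor(cs['scene']['image'],cv2.COLOR_RGB2BGR)[180:260,200:300]
cv2.imwrite('pics/c.png',np.hstack([cv2.resize(im,(375,375)),cv2.resize(a,(425,375),interpolation=cv2.INTER_CUBIC)]))
E
```

```text
scene 806
scene [0.556  0.379  1.6517] 0.011506349500194095
side 1427
side [0.5692 0.3918 1.3202] 0.017161052751246707
all [0.5647 0.3863 1.426 ]
```

View pics/c.png

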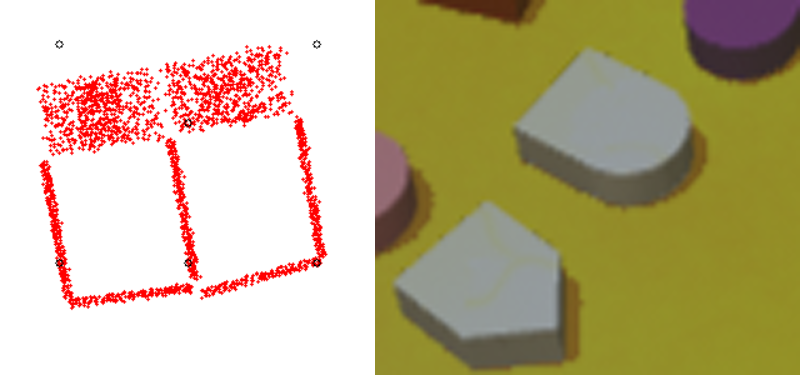

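The close crop (right half) shows the white, round-nosed block, so the choice stands; the pointed one is below it. The cards pollute the carton fit, so I'll refit on the walls only.

```bash
python3 - <<'E'
from fit import *
from scipy.optimize import least_squares
cs={n:cam(n) for n in('scene','side')}
A=[];C={}
for n in cs:
    d=cloud(cs[n]).reshape(-1,3)
    A.append(d[(abs(d[:,0]-.56)<.125)&(d[:,1]>.29)&(d[:,1]<.415)&(d[:,2]>.0525)&(d[:,2]<.06)])
    for l in('card_round','card_point'):
        m=masks_of(cs[n],l)[0]['mask'];Q=cloud(cs[n])[m];Q=Q[(Q[:,2]>.045)];C[n,l]=np.array(cv2.minAreaRect(Q[:,:2].astype(np.float32))[0]);print(n,l,C[n,l])
def F(p,Q):
    c,s=np.cos(p[2]),np.sin(p[2]);D=np.atleast_2d(Q)[:,:2]-p[:2];return c*D[:,0]+s*D[:,1],-s*D[:,0]+c*D[:,1]
def res(p,Q):
    x,y=F(p,Q);m=x>-.052
    return np.where(m,np.min([abs(y-.103),abs(y+.103),abs(y)],0),np.minimum(.0,0*x))
for Q,nm in((A[0],'scene'),(A[1],'side'),(np.vstack(A),'all')):
    p=np.array([.557,.372,1.60])
    for _ in range(3):
        x,y=F(p,Q);Z=Q[x>-.052]
        f=lambda q:np.r_[np.min([abs(F((q[0],p[1],q[1]),Z)[1]-k) for k in(.103,-.103,0)],0)]
        r=least_squares(f,[p[0],p[2]],loss='soft_l1',f_scale=.003,diff_step=1e-4);p[0],p[2]=r.x
        p[1]+=np.mean([F(p,C[k])[0][0] for k in C])-.0835
    x,y=F(p,Q);print(nm,np.round(p,4),'res',np.round(np.median(f(r.x)),4),'cards',[np.round(np.r_[F(p,C[k])],3).tolist() for k in C])
    m=(x<-.053)
    for sgn in(1,-1):
        s=m&(sgn*y>.015)&(sgn*y<.095);k=np.polyfit(y[s]*sgn,x[s],1);print(' flap',sgn,s.sum(),'angle',round(np.arctan(k[0]),3),'x at hinge',round(np.polyval(k,.1035),4),'at .01',round(np.polyval(k,.01),4))
E
```

```text
scene card_round [0.5024153  0.45361418]
scene card_point [0.60627568 0.45664287]
side card_round [0.50476688 0.45584998]
side card_point [0.60779428 0.45845106]
scene [0.5588 0.3727 1.5994] res 0.0016 cards [[0.082, 0.054], [0.083, -0.05], [0.085, 0.052], [0.084, -0.051]]
 flap 1 54 angle 0.041 x at hinge -0.0633 at .01 -0.0672
 flap -1 57 angle 0.104 x at hinge -0.0635 at .01 -0.0733
side [0.558  0.3727 1.597 ] res 0.0016 cards [[0.082, 0.053], [0.083, -0.05], [0.085, 0.051], [0.084, -0.052]]
 flap 1 88 angle 0.041 x at hinge -0.061 at .01 -0.0648
 flap -1 76 angle 0.093 x at hinge -0.0611 at .01 -0.0699
all [0.5584 0.3727 1.5979] res 0.0017 cards [[0.082, 0.054], [0.083, -0.05], [0.085, 0.051], [0.084, -0.052]]
 flap 1 144 angle 0.042 x at hinge -0.0618 at .01 -0.0657
 flap -1 132 angle 0.097 x at hinge -0.0622 at .01 -0.0713
```

```bash
cat >> h.py <<'E'
CAR=np.array([.5584,.3727,1.598])
def c2w(x,y,p=CAR):
    c,s=np.cos(p[2]),np.sin(p[2]);return np.array([p[0]+c*x-s*y,p[1]+s*x+c*y])
def yaw_of(o):
    w,x,y,z=o['eef_rot'];return np.arctan2(2*(x*y+w*z),1-2*(y*y+z*z))
def rows(wps,base=None):
    """wps: x,y,z,yaw,opening -> rows from the current (or given) pose"""
    o=get_obs();p=np.array(o['eef_pos']);a=yaw_of(o)
    if base is not None: p,a=np.array(base[:3]),base[3]
    for X,Y,Z,yw,op in wps:
        d=np.array([X,Y,Z])-p
        t=[np.cos(a)*d[0]+np.sin(a)*d[1],np.sin(a)*d[0]-np.cos(a)*d[1],-d[2]]
        print('[%g,%s,%.3f]'%(op,[round(float(v)/.4,3) for v in t],-((yw-a+np.pi)%(2*np.pi)-np.pi)/np.pi))
def st():
    o=get_obs();print('t',round(o['time_s'],2),np.round(o['eef_pos'],4),'yaw',round(yaw_of(o),3),'op',round(o['opening'],2),'F',np.round(o['wrist_force'],1))
E
python3 - <<'E'
from h import *
st();rows([(.40,-.20,.2,.9,0)]);b=(.40,-.20,.2,.9)
X=c2w(-.033,.028);rows([(.48,.09,.2,1.25,0)],b)
E
```

```text
t 2.2 [ 0.2051 -0.5372  0.2313] yaw 0.365 op 1.0 F [0.6 0.5 0.1]
[0,[0.756, -0.614, 0.078],-0.170]
[0,[0.692, -0.294, -0.0],-0.111]
```

Emit:
play_rows:
  plan:
    - [0,[0.756,-0.614,0.078],-0.17]
    - [0,[0.756,-0.614,0.078],-0.17]
    - [0,[0.756,-0.614,0.078],-0.17]
    - [0,[0.756,-0.614,0.078],-0.17]
    - [0,[0.756,-0.614,0.078],-0.17]
    - [0,[0.756,-0.614,0.078],-0.17]
    - [0,[0.756,-0.614,0.078],-0.17]
    - [0,[0.756,-0.614,0.078],-0.17]

```text
time_s: 3.0
eef_pos: [0.4008, -0.1975, 0.2002]
eef_rot: [0.0, 0.901, 0.435, 0.0]
wrist_force: [1.3, -0.9, 0.5]
opening: 0.006
grasp_force: 0.0
```

Emit:
play_rows:
  plan:
    - [0,[0.692,-0.294,0],-0.111]
    - [0,[0.692,-0.294,0],-0.111]
    - [0,[0.692,-0.294,0],-0.111]
    - [0,[0.692,-0.294,0],-0.111]
    - [0,[0.692,-0.294,0],-0.111]
    - [0,[0.692,-0.294,0],-0.111]
    - [0,[0.692,-0.294,0],-0.111]

```text
time_s: 3.7
eef_pos: [0.4808, 0.0954, 0.2004]
eef_rot: [-0.0, 0.81, 0.587, 0.001]
wrist_force: [0.3, 0.1, -0.2]
opening: -0.005
grasp_force: 0.0
```

```bash
python3 - <<'E'
from h import *
st();X=c2w(-.034,.028)
rows([(*X,.15,1.598,0),(*X,.09,1.598,0),(*X,.05,1.598,0),(*X,.02,1.598,0)])
b=(*X,.02,1.598)
H=np.array([-.063,.1035]);W=[]
for t in np.r_[0,np.arange(.1,2.15,.11)]:
    r=.075-.006*t;o=.002+abs(np.cos(t))*.011+abs(np.sin(t))*.0145
    W.append((*c2w(*(H+r*np.array([-np.sin(t),-np.cos(t)])+o*np.array([np.cos(t),-np.sin(t)]))),.02,1.598,0))
print(len(W));rows(W[:10],b);print();bb=W[9][:4];rows(W[10:],bb)
t=2.09;n=np.array([np.cos(t),-np.sin(t)]);e=np.array(W[-1][:2]);f=e+(c2w(*n)-c2w(0,0))*.02
print();rows([(*f,.02,1.598,0),(*f,.1,1.598,0),(*f,.2,1.598,0)],W[-1][:4])
E
```

```text
t 3.7 [0.4808 0.0954 0.2004] yaw 1.254 op -0.01 F [ 0.3  0.1 -0.2]
[0,[0.616, -0.069, 0.126],-0.109]
[0,[0.616, -0.069, 0.276],-0.109]
[0,[0.616, -0.069, 0.376],-0.109]
[0,[0.616, -0.069, 0.451],-0.109]
20
[0,[-0.04, -0.001, -0.0],-0.000]
[0,[-0.055, -0.0, -0.0],-0.000]
[0,[-0.072, -0.0, -0.0],-0.000]
[0,[-0.09, -0.002, -0.0],-0.000]
[0,[-0.107, -0.005, -0.0],-0.000]
[0,[-0.124, -0.011, -0.0],-0.000]
[0,[-0.141, -0.018, -0.0],-0.000]
[0,[-0.158, -0.027, -0.0],-0.000]
[0,[-0.173, -0.038, -0.0],-0.000]
[0,[-0.188, -0.051, -0.0],-0.000]

[0,[-0.013, -0.015, -0.0],-0.000]
[0,[-0.025, -0.031, -0.0],-0.000]
[0,[-0.035, -0.049, -0.0],-0.000]
[0,[-0.042, -0.069, -0.0],-0.000]
[0,[-0.047, -0.089, -0.0],-0.000]
[0,[-0.05, -0.106, -0.0],-0.000]
[0,[-0.051, -0.122, -0.0],-0.000]
[0,[-0.051, -0.138, -0.0],-0.000]
[0,[-0.049, -0.154, -0.0],-0.000]
[0,[-0.045, -0.171, -0.0],-0.000]

[0,[-0.025, 0.043, -0.0],-0.000]
[0,[-0.025, 0.043, -0.2],-0.000]
[0,[-0.025, 0.043, -0.45],-0.000]
```

Emit:
play_rows:
  plan:
    - [0,[0.616,-0.069,0.126],-0.109]
    - [0,[0.616,-0.069,0.126],-0.109]
    - [0,[0.616,-0.069,0.126],-0.109]
    - [0,[0.616,-0.069,0.126],-0.109]
    - [0,[0.616,-0.069,0.126],-0.109]
    - [0,[0.616,-0.069,0.126],-0.109]
    - [0,[0.616,-0.069,0.276],-0.109]
    - [0,[0.616,-0.069,0.376],-0.109]
    - [0,[0.616,-0.069,0.451],-0.109]
    - [0,[0.616,-0.069,0.451],-0.109]

```text
time_s: 4.7
eef_pos: [0.5284, 0.3296, 0.0144]
eef_rot: [-0.002, 0.701, 0.714, -0.005]
wrist_force: [-0.4, 0.1, 0.1]
opening: 0.005
grasp_force: 0.0
```

Emit:
play_rows:
  plan:
    - [0,[-0.04,0,0],0]
    - [0,[-0.055,0,0],0]
    - [0,[-0.072,0,0],0]
    - [0,[-0.09,-0.002,0],0]
    - [0,[-0.107,-0.005,0],0]
    - [0,[-0.124,-0.011,0],0]
    - [0,[-0.141,-0.018,0],0]
    - [0,[-0.158,-0.027,0],0]
    - [0,[-0.173,-0.038,0],0]
    - [0,[-0.188,-0.051,0],0]

```text
time_s: 5.7
eef_pos: [0.513, 0.2563, 0.0196]
eef_rot: [-0.0, 0.7, 0.714, -0.0]
wrist_force: [0.6, 0.6, -0.9]
opening: -0.0
grasp_force: 0.2
```

Emit:
play_rows:
  plan:
    - [0,[-0.013,-0.015,0],0]
    - [0,[-0.025,-0.031,0],0]
    - [0,[-0.035,-0.049,0],0]
    - [0,[-0.042,-0.069,0],0]
    - [0,[-0.047,-0.089,0],0]
    - [0,[-0.05,-0.106,0],0]
    - [0,[-0.051,-0.122,0],0]
    - [0,[-0.051,-0.138,0],0]
    - [0,[-0.049,-0.154,0],0]
    - [0,[-0.045,-0.171,0],0]

```text
time_s: 6.7
eef_pos: [0.445, 0.2376, 0.0197]
eef_rot: [0.0, 0.7, 0.714, 0.0]
wrist_force: [1.4, 0.4, 0.2]
opening: 0.005
grasp_force: 0.3
```

Emit:
play_rows:
  plan:
    - [0,[-0.025,0.043,0],0]
    - [0,[-0.025,0.043,-0.1],0]
    - [0,[-0.025,0.043,-0.2],0]
    - [0,[-0.025,0.043,-0.45],0]
    - [0,[-0.025,0.043,-0.45],0]
    - [0,[-0.025,0.043,-0.45],0]

```text
time_s: 7.3
eef_pos: [0.4679, 0.2287, 0.2078]
eef_rot: [0.004, 0.7, 0.714, 0.006]
wrist_force: [0.4, -0.3, 0.1]
opening: -0.005
grasp_force: 0.0
```

```bash
python3 - <<'E'
from fit import *
st()
cs={n:cam(n) for n in('scene','side')}
for n in cs: save(cs[n],n+'2.png')
ms=[]
for n,uv in(('scene',(252,207)),('side',(379,210))):
    m=meas(cs[n],'block_round',uv)
    if m is None: print('none',n);continue
    ms.append((cs[n],m));print(n,fitblock(ms[-1:],'round',(.492,-.215)))
print('both',fitblock(ms,'round',(.492,-.215)))
a=cv2.imread('pics/scene2.png')[230:430,330:540];b=cv2.imread('pics/side2.png')[130:430,90:490]
cv2.imwrite('pics/d.png',np.hstack([cv2.resize(a,(400,380)),cv2.resize(b,(400,380))]))
E
```

```text
t 7.3 [0.4679 0.2287 0.2078] yaw 1.59 op -0.01 F [ 0.4 -0.3  0.1]
scene (array([ 0.49134231, -0.21776881,  1.62899127]), np.float64(0.03909260410192661))
side (array([ 0.49538545, -0.2154905 ,  1.71006042]), np.float64(0.07307692307692304))
both (array([ 0.49338127, -0.21645638,  1.66164672]), np.float64(0.1543218159746359))
```

View pics/d.png

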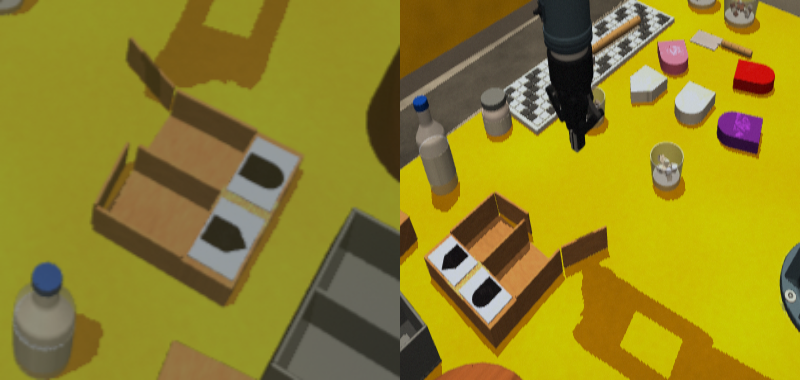

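Flap stands at about 2 rad and the other one is untouched (left picture, open flap at (150,75)). Next I push the block sideways from its left to the bay's line, after checking where the purple look-alike stands.

```bash
python3 - <<'E'
from fit import *
c=cam('scene');print('purple',np.round(world(c,[288,275,300,285],[181,172,175,190],.03),3).tolist())
for d in masks_of(c,'block_round'):
    if abs(d['rect'][0]-288)<10:
        P=cloud(c)[d['mask']];P=P[P[:,2]>.02];print(P.min(0),P.max(0))
st();rows([(.42,-.02,.2,.8,30),(.42,-.12,.2,.4,30)])
rows([(.42,-.2345,.1,.027,30),(.42,-.2345,.012,.027,30)],(.42,-.12,.2,.4))
b=(.42,-.2345,.012,.027);rows([(x,-.2345,.012,.027,30) for x in(.43,.44,.445,.45,.455,.46,.465,.470)],b)
E
```

```text
purple [[0.356, -0.205, 0.03], [0.348, -0.265, 0.03], [0.314, -0.192, 0.03], [0.393, -0.187, 0.03]]
[ 0.28867198 -0.26779157  0.02001609] [ 0.40273987 -0.16727468  0.03857928]
t 7.6 [0.4617 0.2274 0.1977] yaw 1.59 op -0.0 F [ 0.  -0.1 -0.5]
[30,[-0.617, -0.116, -0.006],0.251]
[30,[-0.866, -0.121, -0.006],0.379]
[30,[-0.111, 0.264, 0.25],0.119]
[30,[-0.111, 0.264, 0.47],0.119]
[30,[0.025, 0.001, -0.0],-0.000]
[30,[0.05, 0.001, -0.0],-0.000]
[30,[0.062, 0.002, -0.0],-0.000]
[30,[0.075, 0.002, -0.0],-0.000]
[30,[0.087, 0.002, -0.0],-0.000]
[30,[0.1, 0.003, -0.0],-0.000]
[30,[0.112, 0.003, -0.0],-0.000]
[30,[0.125, 0.003, -0.0],-0.000]
```

Emit:
play_rows:
  plan:
    - [30,[-0.866,-0.121,0],0.379]
    - [30,[-0.866,-0.121,0],0.379]
    - [30,[-0.866,-0.121,0],0.379]
    - [30,[-0.866,-0.121,0],0.379]
    - [30,[-0.866,-0.121,0],0.379]
    - [30,[-0.866,-0.121,0],0.379]
    - [30,[-0.866,-0.121,0],0.379]
    - [30,[-0.866,-0.121,0],0.379]
    - [30,[-0.866,-0.121,0],0.379]
    - [30,[-0.866,-0.121,0],0.379]

```text
time_s: 8.6
eef_pos: [0.4205, -0.1188, 0.1986]
eef_rot: [-0.001, 0.98, 0.2, -0.001]
wrist_force: [0.8, -0.0, -0.1]
opening: 0.348
grasp_force: 0.0
```

```bash
python3 - <<'E'
from h import *
st();rows([(.427,-.2345,.1,.027,30),(.427,-.2345,.05,.027,30),(.427,-.2345,.012,.027,30)])
E
```

```text
t 8.6 [ 0.4205 -0.1188  0.1986] yaw 0.403 op 0.35 F [ 0.8 -0.  -0.1]
[30,[-0.098, 0.272, 0.247],0.120]
[30,[-0.098, 0.272, 0.372],0.120]
[30,[-0.098, 0.272, 0.467],0.120]
```

Emit:
play_rows:
  plan:
    - [30,[-0.098,0.272,0.15],0.12]
    - [30,[-0.098,0.272,0.247],0.12]
    - [30,[-0.098,0.272,0.247],0.12]
    - [30,[-0.098,0.272,0.247],0.12]
    - [30,[-0.098,0.272,0.372],0.12]
    - [30,[-0.098,0.272,0.467],0.12]
    - [30,[-0.098,0.272,0.467],0.12]
    - [30,[-0.098,0.272,0.467],0.12]

```text
time_s: 9.4
eef_pos: [0.4276, -0.2335, 0.0134]
eef_rot: [-0.001, 1.0, 0.013, -0.0]
wrist_force: [-0.6, -0.0, -0.4]
opening: 0.352
grasp_force: 0.0
```

```bash
python3 - <<'E'
from h import *
st();b=None;rows([(x,-.2345,.012,.027,30) for x in(.435,.440,.445,.45,.455,.46,.465,.470)])
E
```

```text
t 9.4 [ 0.4276 -0.2335  0.0134] yaw 0.026 op 0.35 F [-0.6 -0.  -0.4]
[30,[0.018, 0.003, 0.003],-0.000]
[30,[0.031, 0.003, 0.003],-0.000]
[30,[0.043, 0.004, 0.003],-0.000]
[30,[0.056, 0.004, 0.003],-0.000]
[30,[0.068, 0.004, 0.003],-0.000]
[30,[0.081, 0.005, 0.003],-0.000]
[30,[0.093, 0.005, 0.003],-0.000]
[30,[0.106, 0.005, 0.003],-0.000]
```

Emit:
play_rows:
  plan:
    - [30,[0.018,0.003,0],0]
    - [30,[0.031,0.003,0],0]
    - [30,[0.043,0.003,0],0]
    - [30,[0.056,0.003,0],0]
    - [30,[0.068,0.003,0],0]
    - [30,[0.081,0.003,0],0]
    - [30,[0.093,0.003,0],0]
    - [30,[0.106,0.003,0],0]
    - [30,[0.106,0.003,0],0]

```text
time_s: 10.3
eef_pos: [0.4708, -0.2357, 0.0146]
eef_rot: [0.001, 1.0, 0.012, 0.001]
wrist_force: [-1.9, 0.5, 2.0]
opening: 0.352
grasp_force: 0.9
```

```bash
cat > look.py <<'E'
from fit import *
def look(x0,names=('scene','side'),kind='round'):
    ms=[]
    for n in names:
        c=cam(n);K=cv2.projectPoints(np.array([[*x0,.02]]),np.array(c['rvec'],float),np.array(c['tvec'],float),np.array(c['intrinsics'],float),None)[0].ravel()
        m=meas(c,'block_'+kind,K)
        if m is None: print('none',n);continue
        ms.append((c,m));x,f=fitblock(ms[-1:],kind,x0);d=x[:2]-CAR[:2];cc,s=np.cos(CAR[2]),np.sin(CAR[2])
        print(n,np.round(x,4),'fit',round(f,3),'| carton x',round(cc*d[0]+s*d[1],4),'y-bay',round(-s*d[0]+cc*d[1]-.0515,4),'ang',round(x[2]-CAR[2],3))
E
python3 - <<'E'
from look import *
st();look((.523,-.217))
E
```

```text
t 10.3 [ 0.4708 -0.2357  0.0146] yaw 0.023 op 0.35 F [-1.9  0.5  2. ]
scene [ 0.5232 -0.2194  1.599 ] fit 0.069 | carton x -0.5909 y-bay -0.0002 ang 0.001
side [ 0.5356 -0.2172 -0.9774] fit 0.212 | carton x -0.5891 y-bay -0.0127 ang -2.575
```

```bash
python3 - <<'E'
from fit import *
c=cam('scene');P=cloud(c);d=P.reshape(-1,3);Q=d[(d[:,2]>.015)&(d[:,2]<.045)&(d[:,1]>-.45)&(d[:,1]<-.27)&(abs(d[:,0]-.5)<.2)]
H,xe,ye=np.histogram2d(Q[:,0],Q[:,1],bins=[np.arange(.3,.71,.025),np.arange(-.45,-.26,.025)]);print(ye.round(3))
for x,h in zip(xe,H): print(round(x,3),h.astype(int))
st();T=c2w(-.5909-.055-.011-.025,.0515);print(T)
rows([(.450,-.236,.014,.023,30),(.450,-.236,.1,.023,50),(*T,.1,1.598,50)])
E
```

```text
[-0.45  -0.425 -0.4   -0.375 -0.35  -0.325 -0.3   -0.275]
0.3 [0 0 0 0 0 0 0]
0.325 [0 0 0 0 0 0 0]
0.35 [19  2  0  0  0  0  0]
0.375 [40 36  8  0  0  0  0]
0.4 [40 36 38  0  0  0  0]
0.425 [38 37 46 44  0  0  0]
0.45 [35 58 41  9  0  0  0]
0.475 [2 0 0 0 0 0 1]
0.5 [0 0 0 0 0 0 0]
0.525 [0 0 0 0 0 0 1]
0.55 [0 0 0 0 0 0 0]
0.575 [ 0  0  0  0 11  5  0]
0.6 [ 0  0  1 33 53 58 24]
0.625 [ 0  1 33 54 54 55 59]
0.65 [ 0  5 44 56 54 81 35]
0.675 [ 0  0  7 47 73 42  0]
t 10.55 [ 0.4704 -0.2355  0.0136] yaw 0.022 op 0.35 F [0.8 0.5 0.4]
[ 0.52546695 -0.31034852]
[30,[-0.051, 0.0, -0.001],-0.000]
[50,[-0.051, 0.0, -0.216],-0.000]
[50,[0.133, 0.19, -0.216],-0.502]
```

Emit:
play_rows:
  plan:
    - [30,[-0.051,0,0],0]
    - [30,[-0.051,0,-0.1],0]
    - [44,[-0.051,0,-0.2],-0.02]
    - [44,[0,0.1,-0.2],-0.3]
    - [44,[0.133,0.19,-0.2],-0.502]
    - [44,[0.133,0.19,-0.2],-0.502]
    - [44,[0.133,0.19,-0.2],-0.502]
    - [44,[0.133,0.19,-0.2],-0.502]
    - [44,[0.133,0.19,-0.2],-0.502]
    - [44,[0.133,0.19,-0.2],-0.502]

```text
time_s: 11.55
eef_pos: [0.5248, -0.31, 0.0929]
eef_rot: [0.0, 0.842, 0.54, 0.0]
wrist_force: [0.2, -0.1, -0.3]
opening: 0.517
grasp_force: 0.0
```

```bash
python3 - <<'E'
from look import *
st();look((.523,-.217));T=c2w(-.5909-.055-.011-.025,.0515)
rows([(*T,.09,1.598,44),(*T,.014,1.598,44)])
E
```

```text
t 11.55 [ 0.5248 -0.31    0.0929] yaw 1.141 op 0.52 F [ 0.2 -0.1 -0.3]
scene [ 0.5231 -0.2204  1.6111] fit 0.07 | carton x -0.5919 y-bay -0.0 ang 0.013
side [ 0.5304 -0.2226 -1.16  ] fit 0.11 | carton x -0.5944 y-bay -0.0073 ang -2.758
[44,[0.0, 0.002, 0.007],-0.149]
[44,[0.0, 0.002, 0.197],-0.149]
```

Emit:
play_rows:
  plan:
    - [44,[0,0.002,0],-0.149]
    - [44,[0,0.002,0],-0.149]
    - [44,[0,0.002,0],-0.149]
    - [44,[0,0.002,0.1],-0.149]
    - [44,[0,0.002,0.197],-0.149]
    - [44,[0,0.002,0.197],-0.149]
    - [44,[0,0.002,0.197],-0.149]

```text
time_s: 12.45
eef_pos: [0.5249, -0.3099, 0.014]
eef_rot: [-0.001, 0.696, 0.718, -0.0]
wrist_force: [1.0, -0.3, 0.7]
opening: 0.511
grasp_force: 0.0
```

```bash
python3 - <<'E'
from h import *
st();rows([(*c2w(x,.0515),.014,1.598,44) for x in(-.67,-.66,-.4)])
E
```

```text
t 12.45 [ 0.5249 -0.3099  0.014 ] yaw 1.601 op 0.51 F [ 1.  -0.3  0.7]
[44,[0.029, 0.001, -0.0],0.001]
[44,[0.054, 0.001, -0.0],0.001]
[44,[0.704, 0.004, -0.0],0.001]
```

Emit:
play_rows:
  plan:
    - [44,[0.03,0.001,0],0]
    - [44,[0.05,0.001,0],0]
    - [44,[0.07,0.001,0],0]
    - [44,[0.09,0.001,0],0]
    - [44,[0.115,0.001,0],0]
    - [44,[0.14,0.001,0],0]
    - [44,[0.165,0.001,0],0]
    - [44,[0.19,0.001,0],0]
    - [44,[0.215,0.001,0],0]
    - [44,[0.24,0.001,0],0]

```text
time_s: 13.45
eef_pos: [0.524, -0.2156, 0.0159]
eef_rot: [0.003, 0.695, 0.719, -0.0]
wrist_force: [-0.2, -6.3, 3.6]
opening: 0.513
grasp_force: 3.0
```

```bash
python3 - <<'E'
from look import *
st();T=get_obs()['eef_pos'];look((.523,T[1]+.068));rows([(*c2w(x,.0515),.014,1.598,44) for x in(-.5,-.4)])
E
```

```text
t 13.45 [ 0.524  -0.2156  0.0159] yaw 1.603 op 0.51 F [-0.2 -6.3  3.6]
scene [ 0.5201 -0.1534  1.5907] fit 0.036 | carton x -0.5249 y-bay 0.0011 ang -0.007
none side
[44,[0.213, 0.002, 0.001],0.002]
[44,[0.463, 0.003, 0.001],0.002]
```

Emit:
play_rows:
  plan:
    - [44,[0.03,0,0],0]
    - [44,[0.06,0,0],0]
    - [44,[0.09,0,0],0]
    - [44,[0.12,0.001,0],0]
    - [44,[0.15,0.001,0],0]
    - [44,[0.18,0.001,0],0]
    - [44,[0.21,0.001,0],0]
    - [44,[0.24,0.002,0],0]
    - [44,[0.27,0.002,0],0]
    - [44,[0.3,0.002,0],0]

```text
time_s: 14.65
eef_pos: [0.5197, -0.0942, 0.0144]
eef_rot: [0.001, 0.695, 0.719, -0.0]
wrist_force: [0.3, -5.7, 1.4]
opening: 0.517
grasp_force: 2.6
```

```bash
python3 - <<'E'
from look import *
st();T=get_obs()['eef_pos'];look((.521,T[1]+.062));rows([(*c2w(x,.0515),.014,1.598,44) for x in(-.4,-.3)])
E
```

```text
t 14.65 [ 0.5197 -0.0942  0.0144] yaw 1.603 op 0.52 F [ 0.3 -5.7  1.4]
scene [ 0.5194 -0.0296  1.5704] fit 0.032 | carton x -0.4011 y-bay -0.0016 ang -0.028
side [ 0.5217 -0.0267  1.6526] fit 0.118 | carton x -0.3982 y-bay -0.0039 ang 0.055
[44,[0.162, 0.003, -0.001],0.002]
[44,[0.412, 0.004, -0.001],0.002]
```

Tracking well; continue.

Emit:
play_rows:
  plan:
    - [44,[0.03,0,0],0]
    - [44,[0.06,0,0],0]
    - [44,[0.09,0,0],0]
    - [44,[0.12,0.001,0],0]
    - [44,[0.15,0.001,0],0]
    - [44,[0.18,0.001,0],0]
    - [44,[0.21,0.001,0],0]
    - [44,[0.24,0.002,0],0]
    - [44,[0.27,0.002,0],0]
    - [44,[0.3,0.002,0],0]

```text
time_s: 15.85
eef_pos: [0.5162, 0.0267, 0.014]
eef_rot: [-0.0, 0.696, 0.719, -0.0]
wrist_force: [0.2, -3.4, -1.6]
opening: 0.516
grasp_force: 1.7
```

Emit:
play_rows:
  plan:
    - [44,[0.03,0,0],0]
    - [44,[0.06,0,0],0]
    - [44,[0.09,0,0],0]
    - [44,[0.12,0.001,0],0]
    - [44,[0.15,0.001,0],0]
    - [44,[0.18,0.001,0],0]
    - [44,[0.2,0.001,0],0]

```text
time_s: 16.55
eef_pos: [0.514, 0.1067, 0.0141]
eef_rot: [-0.0, 0.695, 0.719, -0.0]
wrist_force: [-0.0, -3.3, -0.9]
opening: 0.512
grasp_force: 1.8
```

```bash
python3 - <<'E'
from look import *
st();T=get_obs()['eef_pos'];look((.515,T[1]+.062));rows([(*c2w(x,.0515),.014,1.598,44) for x in(-.15,-.062)])
E
```

```text
t 16.55 [0.514  0.1067 0.0141] yaw 1.604 op 0.51 F [-0.  -3.3 -0.9]
scene [0.512  0.1706 1.6071] fit 0.044 | carton x -0.2008 y-bay 0.0004 ang 0.009
side [0.5149 0.174  1.6151] fit 0.027 | carton x -0.1975 y-bay -0.0026 ang 0.017
[44,[0.288, 0.002, 0.0],0.002]
[44,[0.508, 0.003, 0.0],0.002]
```

Emit:
play_rows:
  plan:
    - [44,[0.03,0,0],0]
    - [44,[0.06,0,0],0]
    - [44,[0.09,0,0],0]
    - [44,[0.12,0.001,0],0]
    - [44,[0.15,0.001,0],0]
    - [44,[0.18,0.001,0],0]
    - [44,[0.21,0.001,0],0]
    - [44,[0.24,0.002,0],0]
    - [44,[0.27,0.002,0],0]
    - [44,[0.3,0.002,0],0]

```text
time_s: 17.75
eef_pos: [0.511, 0.2265, 0.0141]
eef_rot: [0.0, 0.695, 0.719, -0.0]
wrist_force: [0.7, -4.7, 1.0]
opening: 0.514
grasp_force: 2.5
```

Emit:
play_rows:
  plan:
    - [44,[0.02,0,0],0]
    - [44,[0.04,0,0],0]
    - [44,[0.06,0,0],0]
    - [44,[0.08,0.001,0],0]
    - [44,[0.1,0.001,0],0]
    - [44,[0.12,0.001,0],0]
    - [44,[0.14,0.001,0],0]
    - [44,[0.155,0.001,0],0]
    - [44,[0.165,0.001,0],0]

```text
time_s: 18.65
eef_pos: [0.5092, 0.2919, 0.0141]
eef_rot: [0.0, 0.695, 0.719, -0.0]
wrist_force: [0.7, -6.0, 3.0]
opening: 0.515
grasp_force: 2.9
```

```bash
python3 - <<'E'
from look import *
st();T=get_obs()['eef_pos'];look((.508,T[1]+.062));rows([(*c2w(x,.0515),.014,1.598,44) for x in(-.07,-.062)])
E
```

```text
t 18.65 [0.5092 0.2919 0.0141] yaw 1.604 op 0.52 F [ 0.7 -6.   3. ]
scene [0.5038 0.3543 1.6144] fit 0.244 | carton x -0.0169 y-bay 0.0036 ang 0.016
side [0.5225 0.3551 1.9367] fit 0.281 | carton x -0.0166 y-bay -0.0151 ang 0.339
[44,[0.023, 0.0, -0.0],0.002]
[44,[0.043, 0.0, -0.0],0.002]
```

Emit:
play_rows:
  plan:
    - [44,[0.01,0,0],0]
    - [44,[0.015,0,0],0]
    - [44,[0.02,0,0],0]
    - [44,[0.023,0,0],0]

```text
time_s: 19.25
eef_pos: [0.5089, 0.3007, 0.0139]
eef_rot: [-0.0, 0.696, 0.718, -0.0]
wrist_force: [0.4, -3.6, 0.2]
opening: 0.518
grasp_force: 2.0
```

Emit:
play_rows:
  plan:
    - [44,[0.003,0,0],0]
    - [44,[0.005,0,0],0]

```text
time_s: 19.45
eef_pos: [0.5088, 0.3027, 0.0139]
eef_rot: [-0.0, 0.696, 0.718, -0.0]
wrist_force: [-0.3, -3.7, -0.9]
opening: 0.517
grasp_force: 1.8
```

Emit:
play_rows:
  plan:
    - [44,[0.003,0,0],0]
    - [44,[0.005,0,0],0]

```text
time_s: 19.65
eef_pos: [0.5088, 0.3031, 0.0139]
eef_rot: [0.001, 0.695, 0.719, -0.001]
wrist_force: [-0.5, -13.9, 2.9]
opening: 0.517
grasp_force: 7.0
```

Force rose to 14 N: the nose is against the back. Back off, lift, move clear and look.

Emit:
play_rows:
  plan:
    - [44,[-0.02,0,0],0]
    - [44,[-0.08,0,0],0]
    - [44,[-0.12,0,0],0]
    - [44,[-0.12,0,-0.15],0]
    - [44,[-0.2,0,-0.4],0]
    - [44,[-0.5,0,-0.5],0]
    - [44,[-0.8,0,-0.5],0]
    - [44,[-0.8,0,-0.5],0]
    - [44,[-0.8,0,-0.5],0]
    - [44,[-0.8,0,-0.5],0]

```text
time_s: 20.65
eef_pos: [0.5183, 0.0112, 0.2059]
eef_rot: [0.0, 0.696, 0.719, 0.001]
wrist_force: [0.7, -0.2, 0.3]
opening: 0.515
grasp_force: 0.0
```

```bash
python3 - <<'E'
from look import *
st()
for n in('scene','side'):
    c=cam(n);P=cloud(c).reshape(-1,3);save(c,n+'3.png')
    d=P[:,:2]-CAR[:2];k,s=np.cos(CAR[2]),np.sin(CAR[2]);x=k*d[:,0]+s*d[:,1];y=-s*d[:,0]+k*d[:,1]-.0515
    m=(P[:,2]>.026)&(P[:,2]<.04)&(abs(y)<.046)&(x>-.09)&(x<.05)
    print(n,m.sum(),'x',np.percentile(x[m],[1,2,98,99]).round(4),'y',np.percentile(y[m],[2,98]).round(4))
    w=m&(x<-.05); 
look(c2w(-.003,.0515),('scene',))
for nm,x0 in(('point',(.638,-.186)),): look(x0,('scene',),nm)
a=cv2.imread('pics/scene3.png')[230:430,330:540];b=cv2.imread('pics/side3.png')[130:430,90:490]
cv2.imwrite('pics/e.png',np.hstack([cv2.resize(a,(400,380)),cv2.resize(b,(400,380))]))
E
```

```text
t 20.65 [0.5183 0.0112 0.2059] yaw 1.603 op 0.52 F [ 0.7 -0.2  0.3]
scene 1144 x [-0.0578 -0.0566  0.0453  0.0472] y [-0.0332  0.0394]
side 1496 x [-0.0552 -0.0539  0.0445  0.0457] y [-0.0414  0.0313]
scene [ 0.4919  0.3591 -1.3002] fit 0.273 | carton x -0.0118 y-bay 0.0154 ang -2.898
scene [ 0.6373 -0.1875  1.5124] fit 0.045 | carton x -0.5622 y-bay -0.1152 ang -0.086
```

View pics/e.png

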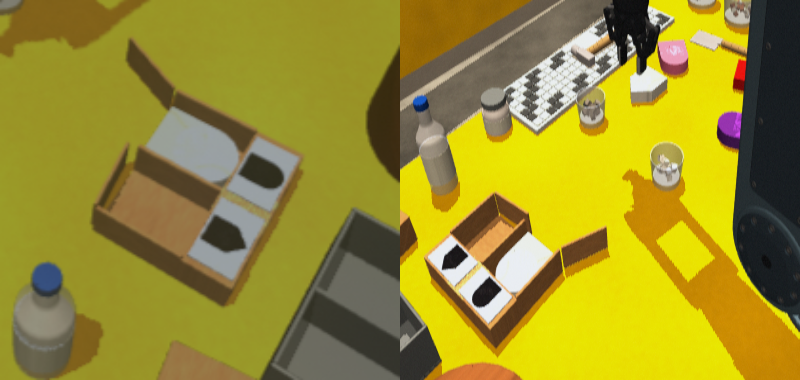

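The block lies nose first in the round card's bay, tail at about carton x -57 mm and flush with the front; the flap is open and everything else stands as before. Handing in.

```bash
python3 -c "
from bench import *
print(hand_in())"
```

```text
the job is handed in; nothing more can be done
None
```

I opened the left bay's flap to about 2 rad and slid the round-nosed block nose first until it met the back wall, with its tail about flush with the front. In the last pictures the other flap, the pointed block and the tubs looked unmoved. I handed the job in at about 21 s; the hand-in gave no verdict.

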